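# Turn an ink stick end for end in its drying rack

## Task

One of the three ink sticks in the wooden drying rack was put away the wrong way round, with its worn, slanted end inside the slot and its square end sticking out. Draw it out of its slot, turn it end for end, and push it back fully home in the same slot with the square end inside and the worn end sticking out to dry, like the other two. Leave the other two sticks and everything else on the table where they are.

Things in the scene. Friction and masses are not known exactly. Their poses are not given: they have to be found in the camera images.
- rack: wooden drying rack, fixed, its front roughly facing the robot: block 252 mm wide (y), 57 mm deep (x 0 to +57), 61 mm high; origin on the table under the middle of the front face, x pointing into the slots. Three level roofed slots in the front face. Before each a fin, 16 mm wide, top at z = 30 level with the slot floor, reaches out to x = -66; bare table between fins.
- slot_left (a point): middle of the mouth of the slot at rack y = +90, on its floor; axes as the rack's. Each slot is 42 mm wide, 21 mm high (rack z 30 to 51), 45 mm deep, closed at the back. A stick lies flat on slot floor and fin; fully home, 45 mm of it is inside, 105 mm outside, its origin at rack x = -30
- slot_middle (a point): the same for the slot at rack y = 0
- slot_right (a point): the same for the slot at rack y = -90
- stick: the ink stick to turn: black flat bar 150 long (x) x 36 wide (y) x 15 mm thick, 70 to 140 g; origin at the centre of its underside, +x to the worn end. The worn end is cut obliquely in plan: its edge y = +18 reaches x = +75, its edge y = -18 only x = +39. The square end is at x = -75. It starts home (within 3 mm) in any one of the slots, worn end inside, square end out
- worn_end (a point): point on the centre line of that stick (mid-thickness) level with the tip of the worn end, 75 mm from the middle
- square_end (a point): centre of the square end face of that stick, 75 mm from the middle
- other_a: an ink stick of the same shape, size and axes, already the right way round in another slot (square end inside, worn end out); leave it alone
- other_b: the third ink stick, like other_a; leave it alone
- inkstone: black stone slab with a hollow, 125 x 195 x 30 mm, lying to the left; origin under its centre, as for the things below; leave it alone
- ink_bottle: black bottle with a red cap, 58 mm across, 135 mm high; leave it alone
- water_bottle: clear bottle with a white cap, 42 mm across, 110 mm high; leave it alone
- paperweight: steel bar 240 x 20 x 12 mm with a small knob in the middle, 24 mm high there, lying to the right; leave it alone
- brush: writing brush, bamboo handle, 250 mm long and 14 mm thick, lying beyond the rack; leave it alone
- dish: white bowl 90 mm across, 28 mm high; leave it alone

How it is judged:
On the way:
1. the stick has been drawn right out of its slot (x of each of worn_end, square_end in the frame of rack below -0.003 m), for 0.1 s.
At the end, for the whole second after the job is handed in: The stick lies at rest in its slot, reversed: the square end within 6 mm of the slot's back wall (45 mm deep), the square end within 12 mm and the worn end within 22 mm of the slot's centre line, both at about slot height, the worn end outside, more than 80 mm in front of the rack's face (x of square_end in the frame of rack above 0.039 m and x of worn_end in the frame of rack below -0.08 m and z of square_end in the frame of rack between 0.03 and 0.05 m and z of worn_end in the frame of rack between 0.025 and 0.055 m and ((y of square_end in the frame of rack between 0.078 and 0.102 m and y of worn_end in the frame of rack between 0.068 and 0.112 m) or (y of square_end in the frame of rack between -0.012 and 0.012 m and y of worn_end in the frame of rack between -0.022 and 0.022 m) or (y of square_end in the frame of rack between -0.102 and -0.078 m and y of worn_end in the frame of rack between -0.112 and -0.068 m)) and linear speed of stick below 0.01 m/s); the robot touches nothing.
It fails at once if one of the other two sticks was moved by more than 15 mm (distance of any of other_a, other_b from where it was at the start of the episode above 0.015 m).
It fails at once if another thing on the table was moved by more than 30 mm (distance of any of inkstone, ink_bottle, water_bottle, paperweight, brush, dish from where it was at the start of the episode above 0.03 m).
It also fails if it takes over 50 s, if anything falls off the work surface, if the arm or the gripper's body presses on something with over 40 N, if the wrist force passes 120 N, or if a joint passes its speed limit or range.

## Robot

A 7-joint arm with a two-finger parallel gripper is mounted at the origin on the work surface. World frame = base frame: x ahead of the robot, y to its left, z up, the work surface at z = 0. Lengths are in m, angles in rad, forces in N, time in s.
With the tool pointing down it reaches from about 0.35 to 0.9 m from the base axis. Payload 8.1 kg.
Tool frame: the origin (TCP) lies between the finger pads; the fingertips stand ahead of it and the grasp point (between the pads) is the TCP (arm.nose_length is the z of the fingertips in the tool frame, in m); z points along the fingers, y is the line along which they close (so a half turn about z gives the same grasp; the last joint's range is limited). The gripper opens to 92 mm and grips with 3 to 60 N. Pads are 19 mm wide; open, the fingers measure 130 mm over their backs; the gripper's body (75 mm by 190 mm) begins 47 mm behind the grasp point.
Start: joints at [-1.362, 0.434, 0.025, 1.573, -0.012, 1.134, -0.075], TCP at [0.192, 0.595, 0.246] pointing down, gripper open.
Joint ranges: [-2.62, 2.62], [-0.44, 2.09], [-1.27, 1.32], [0.08, 2.57], [-1.32, 4.46], [0.12, 2], [-2.74, 2.74]. Speed limits (rad/s): [2.22, 2.22, 3.01, 3.01, 3.14, 3.14, 3.14].

## Interface

Orientations are given as a rotation vector (axis times angle).
In Python, from cell import sensors, optics, arm gives the robot as it stands.
- The arm moves only by the tool arm_command, never from a script. Its argument "deltas" is one flat list of numbers, 7 for each row, row after row: the turn, a rotation vector about the world's x, y, z as a fraction of full scale, then the shift along the world's x, y, z as a fraction of full scale, then the finger opening in mm, from 0 to 91.8. In form: [wx, wy, wz, dx, dy, dz, fingers, wx, wy, wz, dx, dy, dz, fingers, ...]. A call has 1 to 20 rows; each row is the pose to reach, as a shift and turn from the pose commanded when the call began; what a row does not reach only later rows make up. Full scale, the value 1, is 1 m for a shift and 90 degrees for a turn. A row lasts 1/10 s, in which the tool goes at most 50 mm and 8.59 degrees, less where a joint would pass 70% of its speed; a pose out of reach is approached as far as the arm can. A call with a number of a shift or a turn outside -1 to 1 is refused whole. A call with a gripper value outside its range is refused whole. The fingers move at their own pace and stop on an object; "force" is the grip in N (left out, the last holds). Time passes only in rows, so rows that repeat a pose let the fingers close. It gives the time, the measured TCP pose, the force, the opening and the grip force at its end, in the units of the state.
- sensors.observe(): the state, without advancing time (a new reading comes with each control period).
- optics.get_image(name): name is "scene" or "side" or "wrist"; returns the picture (420x560x3 uint8, blue, green, red); there is no depth.
- optics.calibration(name): a dict with "camera_matrix" (3x3 intrinsics, pixels), "D" ([k1, k2, p1, p2, k3] as OpenCV has them; the pictures are not rectified), "rvec" (rotation vector, rad) and "tvec" (3), from world to camera coordinates, as OpenCV has them. Camera axes: x right, y down, z forward; pixel columns grow to the right and rows downward; lengths in m; the calibration is good to about 2 mm. A picture is of the moment at which its call begins: read the wrist's pose just before it. calibration takes no time and is no camera call; for the wrist camera it gives the pose at the moment of the call.
- arm.sign_off(): hands the job in; it is judged then, once.
The state is a dict: "clock": time; "joints": joint angles; "dq": joint speeds; "joint_efforts": joint torques, N m; "position": TCP position; "ee_rot": TCP orientation; "force": force on the tool from outside, world axes, zero at the start; "ft_torque": the same for the moment, N m; "width": opening from 0.0 (shut) to 1.0 (fully open); "gripper_force": force on a finger pad.
Only numpy, scipy, OpenCV 4.12 (cv2) and the standard library are available. Lean on these libraries where they do the work, as an engineer would, in place of code of your own. Each camera call takes 0.05 s, during which the arm holds its last target. There are 200 camera calls.

## Working session

There is one attempt and no reset: what is moved stays moved. The work goes in short steps, Python scripts to look and compute and a tool call to move; the robot and the scene stay as the last step left them, time stands still between calls to the robot, and variables do not carry over. Pictures are saved under pics/ and viewed, at most 10 in all, crops included, and the job is handed in when it is done.

Besides the shell and the picture viewer there is one more tool, called after "Request:" as a command line: name --argument value ..., lists and objects as JSON in quotes. arm_command: Moves the arm, as the interface text tells. Its arguments: {"type":"object","properties":{"deltas":{"type":"array","items":{"type":"number"}},"force":{"type":"number"}},"required":["deltas"]}

```bash
mkdir -p pics
python3 - <<'E'
from cell import sensors, optics, arm
import cv2,numpy as np
s=sensors.observe();print({k:np.round(v,3).tolist() for k,v in s.items()});print(arm.nose_length)
for n in("scene","side"):
    cv2.imwrite(f"pics/{n}0.png",optics.get_image(n))
    c=optics.calibration(n);R=cv2.Rodrigues(np.array(c["rvec"]))[0];print(n,-R.T@np.array(c["tvec"]).ravel(),R[2])
E
```

```text
{'clock': 0.0, 'joints': [-1.362, 0.435, 0.025, 1.574, -0.012, 1.134, -0.075], 'dq': [-0.001, -0.0, 0.0, 0.001, -0.001, 0.001, 0.002], 'joint_efforts': [0.001, -66.786, 0.986, -31.446, -0.06, 0.043, 0.0], 'position': [0.192, 0.594, 0.245], 'ee_rot': [-0.488, -3.103, 0.002], 'force': [0.922, 0.351, -0.169], 'ft_torque': [0.007, -0.019, -0.012], 'gripper_force': 0.0, 'width': 0.995}
0.019
scene [ 1.18890227 -0.87921837  0.73302963] [-0.47448724  0.69130196 -0.54494353]
side [-0.06601097 -0.77772621  0.69252395] [ 0.54092025  0.64082901 -0.54474164]
```

View pics/scene0.png

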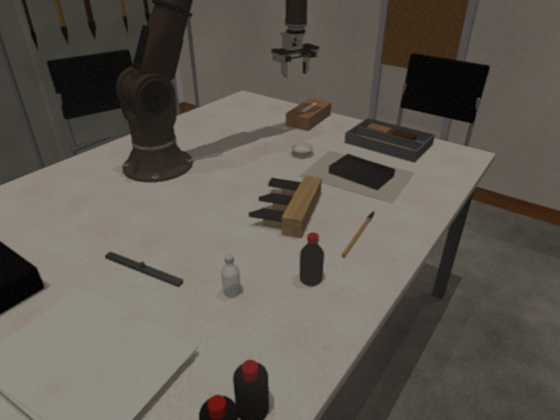

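View pics/side0.png

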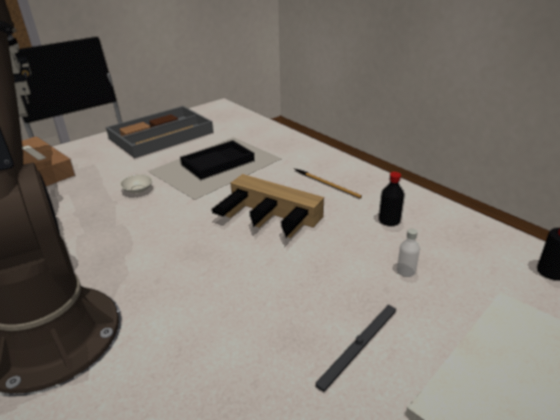

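The rack stands in the middle (scene px ~(303,205), side ~(277,198)), with its three sticks pointing towards the robot. I'll enlarge both views to see their ends.

Run:
```python
import cv2,numpy as np
a=cv2.imread("pics/scene0.png")[168:243,240:340];b=cv2.imread("pics/side0.png")[170:245,205:335]
f=lambda i:np.clip(cv2.resize(i,(800,300) if 0 else None,fx=6,fy=4*1.0,interpolation=cv2.INTER_CUBIC)*1.0*1.6,0,255)
g=lambda i,s:np.clip(cv2.resize(i,None,fx=s,fy=s,interpolation=cv2.INTER_CUBIC).astype(float)*1.8,0,255).astype(np.uint8)
A=g(a,4);B=g(b,4);o=np.zeros((600,520,3),np.uint8);o[:300,:400]=A;o[300:,:520]=B
cv2.imwrite("pics/crop0.png",o)
```

```text
(no output)
```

View pics/crop0.png

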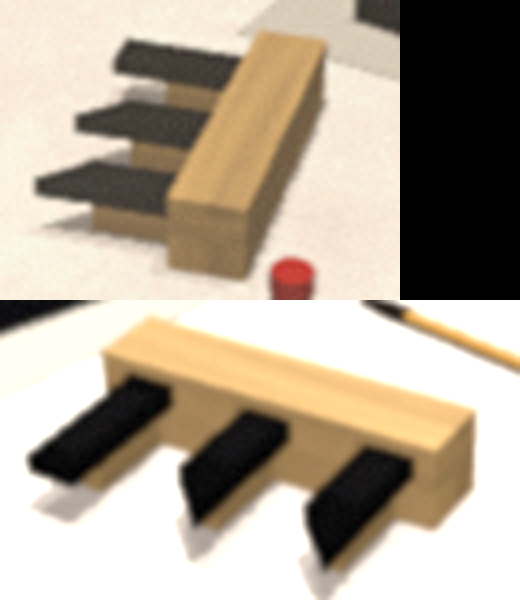

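The left stick (y=+90, side crop end ≈(50,470)) has its square end out, so it is the one to turn. The other two show slanted points. Next I fit the rack pose from its corners in both views.

```bash
cat > h.py <<'E'
import cv2,numpy as np
from scipy.optimize import least_squares
from cell import optics,sensors
def proj(P,c): return cv2.projectPoints(np.array(P,float),np.array(c["rvec"],float),np.array(c["tvec"],float),np.array(c["camera_matrix"]),np.array(c["D"],float))[0][:,0]
def world(p,P):
    x,y,t=p[:3];P=np.array(P,float);C,S=np.cos(t),np.sin(t)
    return np.c_[x+C*P[:,0]-S*P[:,1],y+S*P[:,0]+C*P[:,1],P[:,2]]
def ray(c,uv,z):
    R=cv2.Rodrigues(np.array(c["rvec"],float))[0];o=-R.T@np.array(c["tvec"],float).ravel()
    n=cv2.undistortPoints(np.array([[uv]],float),np.array(c["camera_matrix"]),np.array(c["D"],float)).ravel()
    d=R.T@[*n,1];return o+d*(z-o[2])/d[2]
E
python3 - <<'E'
from h import *
T=.061;F=[[0,.126,T],[.057,.126,T],[0,-.126,T],[.057,-.126,T],[0,-.126,0],[.057,-.126,0]]
q=lambda L,o:(np.array(L,float)+.5)/4-.5+o
A=q([[258,34],[326,42],[170,203],[246,213],[170,262],[247,277]],[240,168])
B=q([[103,54],[152,18],[437,150],[474,112],[432,228],[474,188]],[205,170])
cs,cd=optics.calibration("scene"),optics.calibration("side")
f=lambda p:np.r_[proj(world(p,F),cs)-A,proj(world(p,F),cd)-B].ravel()
r=least_squares(f,[.6,0,0],loss="soft_l1");print(r.x,np.round(r.fun.reshape(-1,2),1).tolist())
for w,c,uv,z in [("sq scene top corners",cs,q([[128,40],[115,68]],[240,168]),.045),("side",cd,q([[30,456],[75,478]],[205,170])-[0,75],.045)]:
    for u in uv:
        d=ray(c,u,z)[:2]-r.x[:2];C,S=np.cos(r.x[2]),np.sin(r.x[2]);print(w,C*d[0]+S*d[1],-S*d[0]+C*d[1])
E
```

```text
[0.57185431 0.03885492 0.33186603] [[0.1, -1.2], [0.3, -0.7], [-0.5, -1.4], [0.5, -0.5], [-0.6, 1.6], [-0.4, 1.4], [-0.7, -0.8], [-0.7, -0.8], [-0.2, 0.1], [1.0, -1.2], [0.7, 0.9], [0.3, -0.2]]
sq scene top corners -0.10399829039724481 0.1053969196594786
sq scene top corners -0.09980150875467467 0.058923663215327646
side -0.10647882897583502 0.10466245030081946
side -0.11290182766228084 0.06509378734895024
```

Request:
arm_command --deltas '[0, 0, 0.41, 0.318, -0.482, 0, 70, 0, 0, 0.41, 0.318, -0.482, 0, 70, 0, 0, 0.41, 0.318, -0.482, 0, 70, 0, 0, 0.41, 0.318, -0.482, 0, 70, 0, 0, 0.41, 0.318, -0.482, 0, 70, 0, 0, 0.41, 0.318, -0.482, 0, 70, 0, 0, 0.41, 0.318, -0.482, 0, 70, 0, 0, 0.41, 0.318, -0.482, 0, 70, 0, 0, 0.41, 0.318, -0.482, 0, 70, 0, 0, 0.41, 0.318, -0.482, 0, 70, 0, 0, 0.41, 0.318, -0.482, 0, 70, 0, 0, 0.41, 0.318, -0.482, 0, 70, 0, 0, 0.41, 0.318, -0.482, 0, 70, 0, 0, 0.41, 0.318, -0.482, 0, 70, 0, 0, 0.41, 0.318, -0.482, 0, 70, 0, 0, 0.41, 0.318, -0.482, 0, 70]'

```text
clock: 1.7
position: [0.5091, 0.1143, 0.2456]
ee_rot: [0.523, -3.097, -0.001]
force: [0.1, 0.3, 0.0]
width: 0.761
gripper_force: 0.0
```

Run:
```python
from h import *
s=sensors.observe();c=optics.calibration("wrist");i=optics.get_image("wrist");cv2.imwrite("pics/w1.png",i)
import json;json.dump({k:np.array(v).tolist() for k,v in c.items()},open("w1.json","w"))
print(np.round(s["position"],4),np.round(s["ee_rot"],3),np.round(s["joints"],2),s["clock"])
```

```text
[0.5091 0.1143 0.2456] [ 5.230e-01 -3.097e+00 -1.000e-03] [-0.44  0.27  0.15  1.83 -0.05  1.05  1.63] 1.7
```

View pics/w1.png

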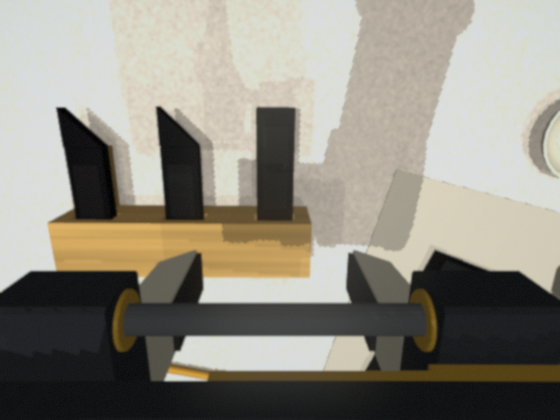

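The wrist view confirms it: the stick at px (257–295, 107–219) has its square end out. Now I refine the rack pose with this close view.

Run:
```python
from h import *
import json
c=json.load(open("w1.json"))
g=cv2.cvtColor(cv2.imread("pics/w1.png"),cv2.COLOR_BGR2GRAY)
pts=np.array([[49,222],[311,222],[311,277],[257,107],[295,107],[293,219],[257,219]],np.float32)
p=cv2.cornerSubPix(g,pts.reshape(-1,1,2).copy(),(5,5),(-1,-1),(3,40,.01))[:,0];print(np.round(p,1).tolist())
for P in(pts,p):
    w=np.array([ray(c,u,.061 if k<3 else .045) for k,u in enumerate(P)])[:,:2]
    d=w[1]-w[0];yaw=np.arctan2(-d[0],d[1]);print("width",np.hypot(*d),"depth",np.hypot(*(w[2]-w[1])),"yaw",yaw,"origin",(w[0]+w[1])/2)
    for o,t in[((w[0]+w[1])/2,yaw),(np.array([.57185,.03885]),.33187)]:
        print(np.round((w[3:]-o)@np.array([[np.cos(t),-np.sin(t)],[np.sin(t),np.cos(t)]]),4).tolist())
```

```text
[[47.29999923706055, 222.1999969482422], [311.20001220703125, 223.0], [309.1000061035156, 276.8999938964844], [256.20001220703125, 106.69999694824219], [295.0, 107.5], [291.1000061035156, 222.39999389648438], [257.20001220703125, 222.1999969482422]]
width 0.24895314490290602 depth 0.058196890530574495 yaw 0.3344609116785733 origin [0.56986256 0.03906975]
[[-0.105, 0.0738], [-0.105, 0.1083], [0.0024, 0.1082], [0.0024, 0.0723]]
[[-0.107, 0.0744], [-0.107, 0.1089], [0.0003, 0.109], [0.0004, 0.0731]]
width 0.2508711303073338 depth 0.056961833243353674 yaw 0.33106042567952204 origin [0.57069101 0.03858466]
[[-0.1061, 0.0735], [-0.1055, 0.1087], [0.0051, 0.1071], [0.0049, 0.0732]]
[[-0.1072, 0.0737], [-0.1066, 0.1089], [0.004, 0.1072], [0.0038, 0.0733]]
```

Request:
arm_command --deltas '[0, 0, 0, 0, 0, -0.05, 66, 0, 0, 0, 0, 0, -0.1, 66, 0, 0, 0, 0, 0, -0.14, 66, 0, 0, 0, 0, 0, -0.17, 66, 0, 0, 0, 0, 0, -0.19, 66, 0, 0, 0, 0, 0, -0.205, 66, 0, 0, 0, 0, 0, -0.205, 66, 0, 0, 0, 0, 0, -0.205, 66]'

```text
clock: 2.55
position: [0.5097, 0.1134, 0.041]
ee_rot: [0.521, -3.098, -0.0]
force: [0.4, 1.5, 1.0]
width: 0.721
gripper_force: 0.0
```

Request:
arm_command --deltas '[0, 0, 0, 0, 0, 0, 20, 0, 0, 0, 0, 0, 0, 20, 0, 0, 0, 0, 0, 0, 20, 0, 0, 0, 0, 0, 0, 20, 0, 0, 0, 0, 0, 0, 20, 0, 0, 0, 0, 0, 0, 20, 0, 0, 0, 0, 0, 0, 20, 0, 0, 0, 0, 0, 0, 20]' --force 25

```text
clock: 3.35
position: [0.5099, 0.1129, 0.0411]
ee_rot: [-0.519, 3.098, 0.0]
force: [-2.1, 0.3, 6.7]
width: 0.389
gripper_force: 25.0
```

Request:
arm_command --deltas '[0, 0, 0, 0, 0, 0.002, 20, 0, 0, 0, -0.0095, -0.0033, 0.002, 20, 0, 0, 0, -0.0189, -0.0065, 0.002, 20, 0, 0, 0, -0.0284, -0.0098, 0.002, 20, 0, 0, 0, -0.0378, -0.013, 0.002, 20, 0, 0, 0, -0.0473, -0.0163, 0.002, 20, 0, 0, 0, -0.0567, -0.0196, 0.002, 20, 0, 0, 0, -0.0662, -0.0228, 0.002, 20, 0, 0, 0, -0.0756, -0.0261, 0.002, 20, 0, 0, 0, -0.0756, -0.0261, 0.002, 20, 0, 0, 0, -0.0756, -0.0261, 0.002, 20, 0, 0, 0, -0.0756, -0.0261, 0.03, 20, 0, 0, 0, -0.0756, -0.0261, 0.06, 20, 0, 0, 0, -0.0756, -0.0261, 0.09, 20, 0, 0, 0, -0.0756, -0.0261, 0.1, 20, 0, 0, 0, -0.0756, -0.0261, 0.1, 20]'

```text
clock: 4.95
position: [0.4355, 0.0873, 0.1419]
ee_rot: [-0.519, 3.095, 0.001]
force: [0.9, -0.1, -0.5]
width: 0.391
gripper_force: 25.0
```

Request:
arm_command --deltas '[0, 0, -1, 0, 0, 0, 20, 0, 0, -1, 0, 0, 0, 20, 0, 0, -1, 0, 0, 0, 20, 0, 0, -1, 0, 0, 0, 20, 0, 0, -1, 0, 0, 0, 20, 0, 0, -1, 0, 0, 0, 20, 0, 0, -1, 0, 0, 0, 20, 0, 0, -1, 0, 0, 0, 20, 0, 0, -1, 0, 0, 0, 20, 0, 0, -1, 0, 0, 0, 20, 0, 0, -1, 0, 0, 0, 20, 0, 0, -1, 0, 0, 0, 20, 0, 0, -1, 0, 0, 0, 20]'

```text
clock: 6.25
position: [0.4337, 0.0866, 0.1398]
ee_rot: [-1.82, -2.56, 0.003]
force: [0.7, -0.2, -1.3]
width: 0.389
gripper_force: 25.0
```

Request:
arm_command --deltas '[0, 0, -1, 0, 0, 0, 20, 0, 0, -1, 0, 0, 0, 20, 0, 0, -1, 0, 0, 0, 20, 0, 0, -1, 0, 0, 0, 20, 0, 0, -1, 0, 0, 0, 20, 0, 0, -1, 0, 0, 0, 20, 0, 0, -1, 0, 0, 0, 20, 0, 0, -1, 0, 0, 0, 20, 0, 0, -1, 0, 0, 0, 20, 0, 0, -1, 0, 0, 0, 20, 0, 0, -1, 0, 0, 0, 20, 0, 0, -1, 0, 0, 0, 20, 0, 0, -1, 0, 0, 0, 20, 0, 0, -1, 0, 0, 0, 20]'

```text
clock: 7.65
position: [0.4341, 0.0867, 0.1406]
ee_rot: [3.098, 0.523, -0.0]
force: [-0.7, -0.2, -1.7]
width: 0.387
gripper_force: 25.0
```

Run:
```python
from h import *
s=sensors.observe()
print(np.round(s["position"],4),np.round(s["ee_rot"],3),np.round(s["joints"],2),s["clock"])
g=lambda n:optics.get_image(n)
c=optics.calibration("wrist");import json;json.dump({k:np.array(v).tolist() for k,v in c.items()},open("w2.json","w"))
w=g("wrist");d=cv2.resize(g("side")[130:250,180:340],None,fx=3,fy=3,interpolation=cv2.INTER_CUBIC)
cv2.imwrite("pics/w2.png",w);cv2.imwrite("pics/s2.png",d)
```

```text
[0.4341 0.0867 0.1406] [ 3.098  0.523 -0.   ] [-1.03  0.37  0.92  2.18 -0.42  0.78 -1.07] 7.65
```

View pics/w2.png

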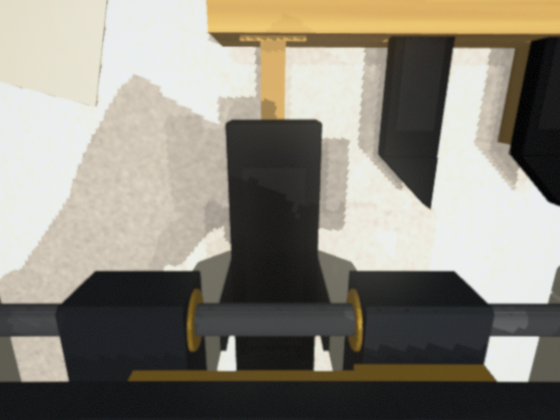

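The stick is turned, square end towards the slot: its end corners are at about px (228,122) and (321,122), and the fin at px (272,80) shows the slot line. I'll check alignment.

Run:
```python
from h import *
import json
c=json.load(open("w2.json"));z=.1446;t=.332;o=np.array([.5708,.0388]);M=np.array([[np.cos(t),-np.sin(t)],[np.sin(t),np.cos(t)]])
R=lambda u,z:np.round((ray(c,u,z)[:2]-o)@M,4)
for n,u,z in[("endL",(227,123),z),("endR",(322,123),z),("L2",(230.5,230),z),("R2",(318.5,230),z),("finL",(260.5,100),.03),("finR",(285,100),.03),("finL",(261,50),.03),("finR",(285,50),.03),("rackcorner",(208,33),.061),("front edge",(540,33),.061)]: print(n,R(u,z))
print((np.array([.4341,.0867])-o)@M)
```

```text
endL [-0.0421  0.1061]
endR [-0.042   0.0714]
L2 [-0.0838  0.1063]
R2 [-0.0838  0.071 ]
finL [-0.0351  0.0978]
finR [-0.0351  0.0815]
finL [-0.0046  0.0972]
finR [-0.0046  0.0819]
rackcorner [0.0004 0.1253]
front edge [ 0.0005 -0.0573]
[-0.11362288  0.08983954]
```

Request:
arm_command --deltas '[0, 0, 0, -0.0003, 0.0009, -0.04, 20, 0, 0, 0, -0.0003, 0.0009, -0.075, 20, 0, 0, 0, -0.0003, 0.0009, -0.09, 20, 0, 0, 0, -0.0003, 0.0009, -0.0965, 20, 0, 0, 0, -0.0003, 0.0009, -0.0965, 20, 0, 0, 0, -0.0003, 0.0009, -0.0965, 20, 0, 0, 0, 0.0092, 0.0042, -0.0965, 20, 0, 0, 0, 0.0186, 0.0074, -0.0965, 20, 0, 0, 0, 0.0281, 0.0107, -0.0965, 20, 0, 0, 0, 0.0375, 0.0139, -0.0965, 20, 0, 0, 0, 0.042, 0.0156, -0.0965, 20, 0, 0, 0, 0.047, 0.0172, -0.0965, 20, 0, 0, 0, 0.0517, 0.0188, -0.0965, 20, 0, 0, 0, 0.0564, 0.0205, -0.0965, 20, 0, 0, 0, 0.0564, 0.0205, -0.0965, 20]'

```text
clock: 9.25
position: [0.4912, 0.1074, 0.0442]
ee_rot: [3.098, 0.52, 0.001]
force: [0.6, -0.2, -0.9]
width: 0.391
gripper_force: 25.0
```

Request:
arm_command --deltas '[0, 0, 0, 0.0047, 0.0016, 0, 20, 0, 0, 0, 0.0095, 0.0033, 0, 20, 0, 0, 0, 0.0142, 0.0049, -0.001, 20, 0, 0, 0, 0.0189, 0.0065, -0.002, 20, 0, 0, 0, 0.0217, 0.0075, -0.0025, 20, 0, 0, 0, 0.0236, 0.0081, -0.0025, 20, 0, 0, 0, 0.025, 0.0086, -0.0025, 20, 0, 0, 0, 0.0255, 0.0088, -0.0025, 20, 0, 0, 0, 0.0255, 0.0088, -0.0025, 20]'

```text
clock: 10.15
position: [0.516, 0.116, 0.0418]
ee_rot: [3.098, 0.519, -0.0]
force: [0.0, 0.3, -0.5]
width: 0.388
gripper_force: 25.0
```

Request:
arm_command --deltas '[0, 0, 0, 0.0009, 0.0003, -0.0005, 20, 0, 0, 0, 0.0019, 0.0007, -0.0007, 20, 0, 0, 0, 0.0019, 0.0007, -0.0007, 20]'

```text
clock: 10.45
position: [0.5164, 0.1162, 0.0411]
ee_rot: [-3.098, -0.518, 0.004]
force: [-6.9, -1.9, 9.0]
width: 0.391
gripper_force: 25.0
```

Contact with the back wall (−7 N) and the floor. Now I release and retreat.

Request:
arm_command --deltas '[0, 0, 0, 0, 0, 0, 64, 0, 0, 0, 0, 0, 0, 64, 0, 0, 0, 0, 0, 0, 64, 0, 0, 0, 0, 0, 0, 64, 0, 0, 0, 0, 0, 0, 64, 0, 0, 0, 0, 0, 0, 64, 0, 0, 0, 0, 0, 0.02, 64, 0, 0, 0, 0, 0, 0.05, 64, 0, 0, 0, 0, 0, 0.09, 64, 0, 0, 0, 0, 0, 0.14, 64, 0, 0, 0, 0, 0, 0.19, 64, 0, 0, 0, -0.05, -0.02, 0.2, 64, 0, 0, 0, -0.08, -0.03, 0.2, 64, 0, 0, 0, -0.08, -0.03, 0.2, 64]'

```text
clock: 11.85
position: [0.4338, 0.0852, 0.2407]
ee_rot: [-3.095, -0.517, 0.005]
force: [0.1, 0.8, 0.0]
width: 0.697
gripper_force: 0.0
```

Run:
```python
from h import *
import json
s=sensors.observe();print(s["clock"],np.round(s["position"],3),np.round(s["force"],1))
c=optics.calibration("wrist");json.dump({k:np.array(v).tolist() for k,v in c.items()},open("w3.json","w"))
cv2.imwrite("pics/w3.png",optics.get_image("wrist"))
```

```text
11.85 [0.434 0.085 0.241] [0.1 0.8 0. ]
```

View pics/w3.png

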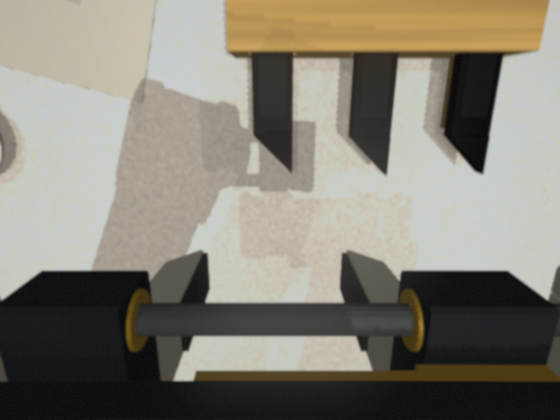

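The turned stick now looks like its neighbours, with its tip at px (293,173) against (387,174) and (483,173). I check the tip numerically before handing in.

Run:
```python
from h import *
import json
c=json.load(open("w3.json"));t=.332;o=np.array([.5708,.0388]);M=np.array([[np.cos(t),-np.sin(t)],[np.sin(t),np.cos(t)]])
T=[np.round((ray(c,u,.045)[:2]-o)@M,4) for u in[(293,173),(387,174),(483,173),(253,56),(292,56),(253,130)]];print(T)
if -.110<T[0][0]<-.100:
    from cell import arm;print(arm.sign_off())
```

```text
[array([-0.1031,  0.0702]), array([-0.1041, -0.0185]), array([-0.1033, -0.1085]), array([-0.001,  0.106]), array([-0.001 ,  0.0726]), array([-0.0632,  0.1073])]
the job is handed in; nothing more can be done
None
```

I drew the left stick out, turned it end for end and pushed it fully home in the same slot. Its worn tip is 103 mm in front of the rack, level with the other two, and I handed the job in at about 12 s; no verdict came back.

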